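# Change the watering over to the yellow-labelled dish

### The job

Change the watering over to the yellow-labelled dish: with a fingertip, push the lever of the one valve that is open (wholly or partly) until it is fully shut, and only then push the lever of the valve whose spout is over the yellow-labelled dish until it is fully open. Never have two valves open at once, leave the third valve shut, and push the levers from the side rather than gripping them. Leave the dishes, pots and other loose things standing where they are, then take the hand away.

Things in the scene. Friction and masses are not known exactly. Their poses are not given: they have to be found in the camera images.
- lever_1 (a joint): angle of a ball valve's lever: 0 = fully shut (lever across its branch pipe, pointing along the rail), 1.571 = fully open (lever in line with its branch pipe, pointing back over the header pipe), with a hard stop at each end; seen from above it opens anticlockwise. Stiff: about 5 N sideways at mid-sleeve turns it, and it stays where it is left.
- sleeve_1 (a point): middle of the blue plastic sleeve of lever_1, 75 mm from the stem axis and 166 mm above the bench. The sleeve is 66 mm long (34 to 100 mm from the axis), 22 mm wide and 11 mm high. Own axes: y points outward along the lever, x across it (the lever opens towards -x and shuts towards +x), z up. Below the sleeves, pipes and fittings reach 130 mm above the bench; the valve neck under each stem, 20 mm across, reaches 150 mm. Nothing on the rail is higher than the levers.
- stem_1 (a point): on the upright turning axis of lever_1, at the height of its sleeve (166 mm). Axes are fixed to the rail: +x from the header pipe towards the spouts, along the branch pipe; +y along the rail; z up. Valves stand 140 mm apart along y, in any order.
- spout_1 (a point): mouth of the spout fed by the valve of lever_1: a steel pipe 19 mm across, 75 mm in +x from the stem axis, 78 mm above the bench; the dish it waters stands under it.
- lever_2 (a joint): angle of a ball valve's lever: 0 = fully shut (lever across its branch pipe, pointing along the rail), 1.571 = fully open (lever in line with its branch pipe, pointing back over the header pipe), with a hard stop at each end; seen from above it opens anticlockwise. Stiff: about 5 N sideways at mid-sleeve turns it, and it stays where it is left.
- sleeve_2 (a point): middle of the blue plastic sleeve of lever_2, 75 mm from the stem axis and 166 mm above the bench. The sleeve is 66 mm long (34 to 100 mm from the axis), 22 mm wide and 11 mm high. Own axes: y points outward along the lever, x across it (the lever opens towards -x and shuts towards +x), z up. Below the sleeves, pipes and fittings reach 130 mm above the bench; the valve neck under each stem, 20 mm across, reaches 150 mm. Nothing on the rail is higher than the levers.
- stem_2 (a point): on the upright turning axis of lever_2, at the height of its sleeve (166 mm). Axes are fixed to the rail: +x from the header pipe towards the spouts, along the branch pipe; +y along the rail; z up. Valves stand 140 mm apart along y, in any order.
- spout_2 (a point): mouth of the spout fed by the valve of lever_2: a steel pipe 19 mm across, 75 mm in +x from the stem axis, 78 mm above the bench; the dish it waters stands under it.
- lever_3 (a joint): angle of a ball valve's lever: 0 = fully shut (lever across its branch pipe, pointing along the rail), 1.571 = fully open (lever in line with its branch pipe, pointing back over the header pipe), with a hard stop at each end; seen from above it opens anticlockwise. Stiff: about 5 N sideways at mid-sleeve turns it, and it stays where it is left.
- sleeve_3 (a point): middle of the blue plastic sleeve of lever_3, 75 mm from the stem axis and 166 mm above the bench. The sleeve is 66 mm long (34 to 100 mm from the axis), 22 mm wide and 11 mm high. Own axes: y points outward along the lever, x across it (the lever opens towards -x and shuts towards +x), z up. Below the sleeves, pipes and fittings reach 130 mm above the bench; the valve neck under each stem, 20 mm across, reaches 150 mm. Nothing on the rail is higher than the levers.
- stem_3 (a point): on the upright turning axis of lever_3, at the height of its sleeve (166 mm). Axes are fixed to the rail: +x from the header pipe towards the spouts, along the branch pipe; +y along the rail; z up. Valves stand 140 mm apart along y, in any order.
- spout_3 (a point): mouth of the spout fed by the valve of lever_3: a steel pipe 19 mm across, 75 mm in +x from the stem axis, 78 mm above the bench; the dish it waters stands under it.
- dish_white_a: loose round glass dish of dark soil, 110 mm across, 62 mm high, about 0.45 kg, with white tape round its side and a white tag sticking out of the soil to 75 mm; origin at the centre of its underside, z up. It stands under one of the spouts.
- dish_white_b: loose round glass dish of dark soil, 110 mm across, 62 mm high, about 0.45 kg, with white tape round its side and a white tag sticking out of the soil to 75 mm; origin at the centre of its underside, z up. It stands under one of the spouts.
- dish_yellow: loose round glass dish of dark soil, 110 mm across, 62 mm high, about 0.45 kg, with yellow tape round its side and a yellow tag sticking out of the soil to 75 mm; origin at the centre of its underside, z up. It stands under one of the spouts.
- pot_1: loose lidded white sample pot, 70 mm across, 72 mm high, about 0.11 kg; origin at the centre of its underside. Not part of the job.
- pot_2: loose lidded white sample pot, 70 mm across, 72 mm high, about 0.11 kg; origin at the centre of its underside. Not part of the job.
- pot_3: loose lidded white sample pot, 70 mm across, 72 mm high, about 0.11 kg; origin at the centre of its underside. Not part of the job.
- spatula: loose spatula lying on the bench, 190 mm long, 65 mm wide at the blade, 20 mm high; origin at its middle. Not part of the job.
- wash_jar: loose closed jar with a green cap, 60 mm across, 85 mm high, about 0.2 kg; origin at the centre of its underside. Not part of the job.

How it is judged (in metres and radians):
On the way, in this order (a step that is already met when the one before it is completed fails the run):
1. the valve that was open is fully shut while the other two are still shut (value of joint lever_1 below 0.1 rad and value of joint each of lever_2, lever_3 below 0.12 rad), for 0.2 s.
2. the valve over the yellow-labelled dish is fully open (value of joint lever_2 above 1.47 rad and value of joint lever_1 below 0.1 rad), for 0.2 s.
At the end, for the whole second after the job is handed in: The lever that began open stands within 0.10 rad (6 degrees) of its shut stop, the lever over the yellow-labelled dish within 0.10 rad of its open stop, the third lever within 0.12 rad of shut; levers at rest; every dish, pot, jar and the spatula within 15 mm of where it began (all of step 2 and value of joint lever_3 below 0.12 rad and velocity of joint lever_1 between -0.05 and 0.05 rad/s and velocity of joint lever_2 between -0.05 and 0.05 rad/s and velocity of joint lever_3 between -0.05 and 0.05 rad/s and horizontal distance between dish_yellow and spout_2 below 0.03 m and distance of each of dish_white_a, dish_white_b, dish_yellow, pot_1, pot_2, pot_3, spatula, wash_jar from where it was at the start of the episode below 0.015 m); the robot touches nothing.
It fails at once if two valves are open at once (both more than 0.17 rad from shut) (value of joint each of lever_1, lever_2 above 0.17 rad or value of joint each of lever_1, lever_3 above 0.17 rad or value of joint each of lever_2, lever_3 above 0.17 rad).
It fails at once if the third valve is opened (more than 0.17 rad) (value of joint lever_3 above 0.17 rad).
It fails at once if a lever is gripped: pressed with more than 2 N on both flanks of its sleeve at once ((contact force between the fingers and lever_1_c1 above 2 N and contact force between the fingers and lever_1_c2 above 2 N) or (contact force between the fingers and lever_2_c1 above 2 N and contact force between the fingers and lever_2_c2 above 2 N) or (contact force between the fingers and lever_3_c1 above 2 N and contact force between the fingers and lever_3_c2 above 2 N)).
It fails at once if a dish or other loose thing is lifted more than 15 mm or pushed more than 15 mm from its place (distance of any of dish_white_a, dish_white_b, dish_yellow, pot_1, pot_2, pot_3, spatula, wash_jar from where it was at the start of the episode above 0.015 m).
It also fails if it takes over 54 s, if anything falls off the work surface, if the arm or the gripper's body presses on something with over 40 N, if the wrist force passes 120 N, or if a joint passes its speed limit or range.

### The arm

A 7-joint arm with a two-finger parallel gripper is mounted at the origin on the work surface. World frame = base frame: x ahead of the robot, y to its left, z up, the work surface at z = 0. Lengths are in mm, angles in rad, forces in N, time in s.
With the tool pointing down it reaches from about 400 to 875 mm from the base axis. Payload 4.4 kg.
Tool frame: the origin (TCP) lies midway between the tips of the shut fingers; the grasp point (between the pads) lies 19 mm behind it; z points along the fingers, y is the direction in which the jaws open and shut (so a half turn about z gives the same grasp; the last joint's range is limited). The gripper opens to 85 mm and grips with 20 to 120 N. Pads are 22 mm wide; open, the fingers measure 114 mm over their backs; the gripper's body (76 mm by 85 mm) begins 54 mm behind the grasp point. The pads swing forward as they close: fully open they stand 13 mm farther back than shut.
Start: joints at [-1.198, 0.628, 0.038, 1.517, -0.027, 0.996, -0.02], TCP at [276.134, 588.445, 231.313] pointing down, gripper open.
Joint ranges: [-3.06, 3.06], [-0.37, 2.12], [-1.25, 1.32], [0.18, 2.47], [-1.1, 4.24], [0.23, 1.98], [-2.94, 2.94]. Speed limits (rad/s): [2.57, 2.57, 3.14, 3.14, 3.14, 3.14, 3.14].

### API

Orientations are given as [roll, pitch, yaw] about the fixed x, y, z axes, in that order (R = Rz(yaw) Ry(pitch) Rx(roll)).
In Python, from cell import * gives the robot as it stands. The module is installed in compiled form; this text tells all that it offers.
- The arm moves only by the tool move_arm, never from a script. Its argument "series" is a list of rows, each a list of 2 entries, a list of its own where there are three numbers: the shift along the tool's x, y, z in m, then the turn about the tool's z in rad. In form: [[[x, y, z], yaw], ...]. A call has 1 to 5 rows; each row is the pose to reach, as a shift and turn from the pose measured when the call began, along the tool's axes at that moment; what a row does not reach only later rows make up. A row lasts 1/8 s, in which the tool goes at most 62.5 mm and 10.7 degrees, less where a joint would pass 70% of its speed; a pose out of reach is approached as far as the arm can. A call with a gripper value outside its range is refused whole. "claw" is the opening, from 0 (shut) to 1 (fully open), set as the call begins (left out, the last holds). The fingers move at their own pace and stop on an object; the grip force is fixed at half the most. Time passes only in rows, so rows that repeat a pose let the fingers close. It gives the time, the measured TCP pose, the force and the opening at its end, in the units of the state.
- read_state(): the state, without advancing time (a new reading comes with each control period).
- get_image(name): name is "scene" or "top" or "wrist"; returns the picture (420x560x3 uint8, blue, green, red); there is no depth.
- camera_model(name): a dict with "fov_y" (degrees; the focal length in pixels is half the picture's height over the tangent of half this angle, whatever the lens; pixels are square), "cx", "cy" (the principal point, pixels), "k1" (the pictures are not rectified: a ray, as slopes to the right and down, at radius r is drawn at 1 + k1 r^2 times it, then the intrinsics apply), "pose" (4x4, takes a point from camera to world coordinates); the wrist camera has in their place "tool_from_camera" (4x4, takes a point from camera to tool coordinates, whose origin is the TCP and whose axes are the flange's). Camera axes: x right, y down, z forward; pixel columns grow to the right and rows downward; lengths in mm; the calibration is good to about 2 mm. A picture is of the moment at which its call begins: read the wrist's pose just before it. camera_model takes no time and is no camera call.
- finish_job(): hands the job in, once; it reports no verdict.
The state is a dict: "clock": time; "qpos": joint angles; "qd": joint speeds; "tau": joint torques, N m; "eef_pos": TCP position; "tool_rot": TCP orientation; "force": force on the tool from outside, world axes, zero at the start; "torque": the same for the moment, N m; "width": finger opening in mm.
Only numpy, scipy, OpenCV 4.12 (cv2) and the standard library are available. Lean on these libraries where they do the work, as an engineer would, in place of code of your own. Each camera call takes 0.05 s, during which the arm holds its last target. There are 200 camera calls.

## Working session

There is one attempt and no reset: what is moved stays moved. The work goes in short steps, Python scripts to look and compute and a tool call to move; the robot and the scene stay as the last step left them, time stands still between calls to the robot, and variables do not carry over. Pictures are saved under pics/ and viewed, about 8 in all and at most 12, crops included, and the job is handed in when it is done.

Besides the shell and the picture viewer there is one more tool, called after ">>>" as name(argument=value, ...) on one line, values as JSON. move_arm: Moves the arm, as the interface text tells. Its arguments: {"type":"object","properties":{"series":{"type":"array"},"claw":{"type":"number"}},"required":["series"]}

```bash
mkdir -p pics
cat > h.py <<'E'
from cell import *
import numpy as np, cv2
from scipy.spatial.transform import Rotation as R
def ray(m,P,uv):
    f=210/np.tan(np.radians(m["fov_y"])/2)
    d=np.array([(uv[0]-m["cx"])/f,(uv[1]-m["cy"])/f]); s=d.copy()
    for _ in range(20): s=d/(1+m["k1"]*(s@s))
    return P[:3,3],P[:3,:3]@np.array([s[0],s[1],1])
def onz(name,uv,z):
    m=camera_model(name); o,d=ray(m,np.array(m["pose"]),uv); return o+d*(z-o[2])/d[2]
def proj(name,X):
    m=camera_model(name);P=np.array(m["pose"]);c=P[:3,:3].T@(np.array(X)-P[:3,3]);s=c[:2]/c[2]
    f=210/np.tan(np.radians(m["fov_y"])/2); return s*(1+m["k1"]*(s@s))*f+[m["cx"],m["cy"]]
E
python3 - <<'E'
from h import *
for n in("top","scene"):
    cv2.imwrite(f"pics/{n}0.png",cv2.resize(get_image(n),(800,600),interpolation=cv2.INTER_CUBIC))
    print(camera_model(n))
s=read_state();print(s["eef_pos"],s["tool_rot"],s["force"],s["width"],s["clock"])
E
```

```text
{'fov_y': 46.37700099804788, 'cx': 280.3659654301695, 'cy': 201.04290477905474, 'k1': -0.160919263143006, 'pose': array([[-5.93407182e-03, -9.85073706e-01,  1.72030754e-01,
         3.99894846e+02],
       [-9.99705503e-01,  9.89212917e-03,  2.21597128e-02,
         1.39018588e+01],
       [-2.35307008e-02, -1.71848594e-01, -9.84842306e-01,
         1.11212880e+03],
       [ 0.00000000e+00,  0.00000000e+00,  0.00000000e+00,
         1.00000000e+00]])}
{'fov_y': 50.54225679616728, 'cx': 278.0959635240539, 'cy': 211.86318793834047, 'k1': 0.016759363045804186, 'pose': array([[-7.67452445e-01,  3.49031555e-01, -5.37767346e-01,
         9.95119930e+02],
       [ 6.41105531e-01,  4.16946116e-01, -6.44313305e-01,
         5.41025227e+02],
       [-6.65668174e-04, -8.39245441e-01, -5.43752376e-01,
         5.54185000e+02],
       [ 0.00000000e+00,  0.00000000e+00,  0.00000000e+00,
         1.00000000e+00]])}
[275.88631069 587.94272434 230.51231138] [-3.13994938e+00 -5.00551094e-06  2.70279110e+00] [ 0.86912083 -0.38164345  0.03492068] 85.63919011470294 0.1
```

View pics/top0.png

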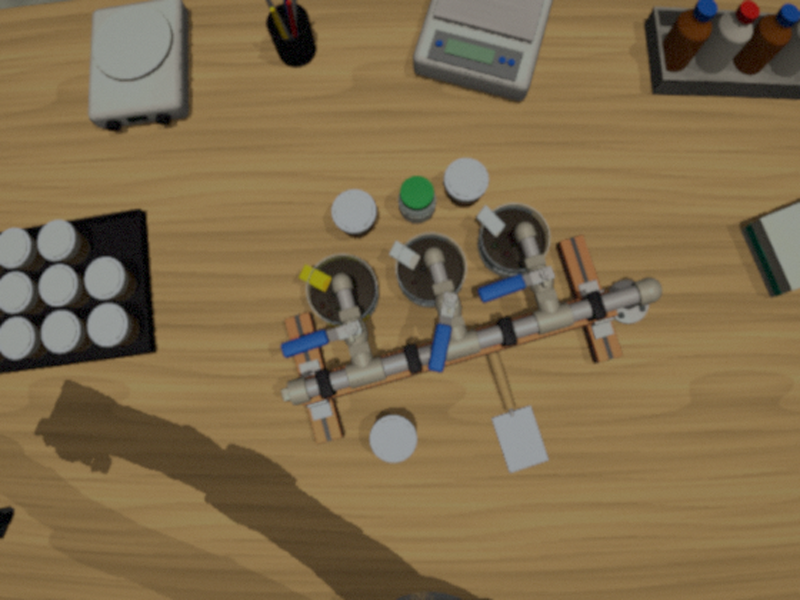

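View pics/scene0.png

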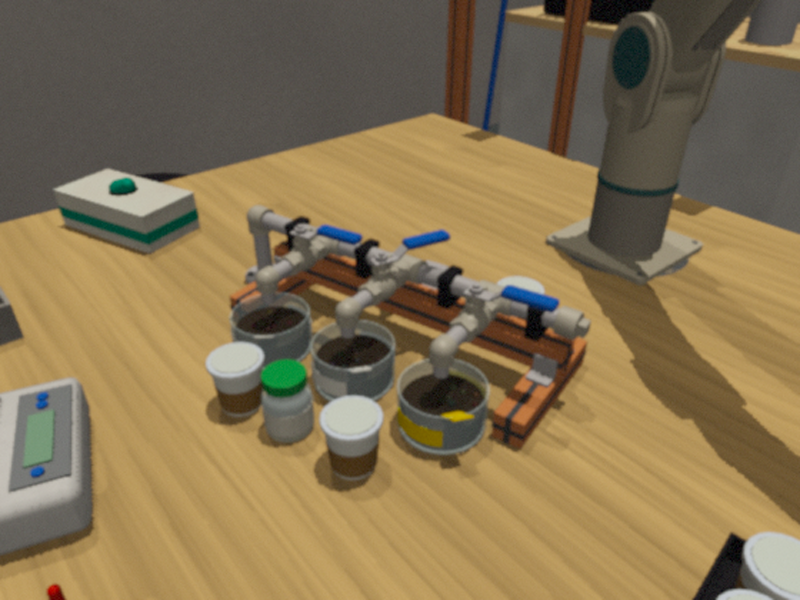

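The top view shows three sleeves. The left one (valve over the yellow dish, about 305,343) and the right one (502,288) are shut, and the middle one (440,347) is open. I'll measure them next.

```bash
cat > meas.py <<'E'
from h import *
def sleeves(name="top"):
    im=get_image(name); hsv=cv2.cvtColor(im,cv2.COLOR_BGR2HSV)
    mk=cv2.inRange(hsv,(105,150,60),(125,255,255))
    n,l,st,c=cv2.connectedComponentsWithStats(mk); out=[]
    for i in range(1,n):
        if 150<st[i,4]<2000 and 150<c[i][0]<450 and 130<c[i][1]<330:
            ys,xs=np.where(l==i); P=np.array([onz(name,(x,y),169)[:2] for x,y in zip(xs,ys)])
            m=P.mean(0); u,s,vt=np.linalg.svd(P-m,full_matrices=False); q=(P-m)@vt.T
            out.append((m,vt[0],np.ptp(q,axis=0)))
    return out
if __name__=="__main__":
    for m,d,e in sleeves(): print(m.round(1),"dir",np.degrees(np.arctan2(d[1],d[0])).round(1),"size",e.round(1))
    # rail dir / spout elbows & stems (800-px picture coords)
    k=.7
    for nm,uv,z in(("stemL",(350,330),166),("stemM",(450,304),166),("stemR",(541,276),166),("hdrL",(298,391),110),("hdrR",(645,291),110)):
        print(nm,onz("top",(uv[0]*k,uv[1]*k),z).round(1))
E
python3 meas.py
```

```text
[ 563.3 -102.3] dir 108.6 size [62.7 19.3]
[482.8 -16.3] dir 167.9 size [61.  18.9]
[489.5 165.8] dir -70.4 size [61.6 20.9]
stemL [506.7 104.3 166. ]
stemM [541.2 -32.2 166. ]
stemR [ 578.9 -158.5  166. ]
hdrL [425.6 184.1 110. ]
hdrR [ 565.7 -322.8  110. ]
```

Run:
```python
from h import *
from meas import sleeves
for m,d,e in sleeves("scene"): print(m.round(1),"dir",np.degrees(np.arctan2(d[1],d[0])).round(1),"size",e.round(1))
im=get_image("top")[150:290,190:400]
cv2.imwrite("pics/crop1.png",cv2.resize(im,(798,532),interpolation=cv2.INTER_CUBIC))
```

```text
[566.1 -95.7] dir 106.8 size [65.3 24.2]
[486.6 -10.5] dir -10.8 size [62.8 24.6]
[493.6 173. ] dir 105.8 size [62.9 27.3]
```

View pics/crop1.png

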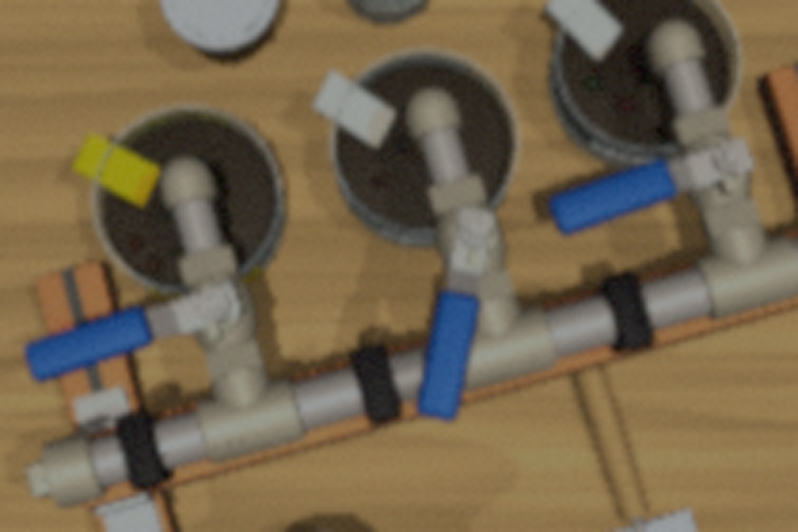

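The crop shows the stems near (222,305), (473,230) and (727,165), and the spout elbow tops near (187,183), (433,112) and (677,45). Next I'll fit the rail pose.

Run:
```python
from h import *
from scipy.optimize import least_squares
f=lambda u,v,z: onz("top",(190+u/3.8,150+v/3.8),z)[:2]
st=np.array([f(222,305,170),f(473,230,170),f(727,165,170)]);
el=np.array([f(187,183,110),f(433,112,110),f(677,45,110)])
print(st.round(1).tolist(),el.round(1).tolist())
sl=np.array([[489.5,165.8],[482.8,-16.3],[563.3,-102.3]])
def model(p):
    x,y,t,*a=p; ex=np.array([np.cos(t),np.sin(t)]);ey=np.array([-ex[1],ex[0]])
    S=np.array([[x,y]])+np.outer([140,0,-140],ey)
    L=np.array([S[i]+75*(np.cos(a[i])*ey-np.sin(a[i])*ex) for i in range(3)])
    return S,L
def res(p):
    S,L=model(p); return np.r_[((S-st)/3).ravel(),(L-sl).ravel()/1.5,np.array([p[3],p[5]])/.03]
r=least_squares(res,[548,-35,.27,0,1,0]); S,L=model(r.x)
print(r.x.round(3),np.degrees(r.x[2:]).round(1)); print(S.round(1).tolist(),L.round(1).tolist()); print((S-st).round(1).tolist(),(L-sl).round(1).tolist())
```

```text
[[507.6, 97.3], [545.1, -31.1], [577.6, -163.0]] [[581.9, 122.2], [620.2, -13.1], [657.0, -149.3]]
[ 5.48904e+02 -3.84490e+01  2.72000e-01  2.20000e-02  9.76000e-01
  3.00000e-02] [15.6  1.3 55.9  1.7]
[[511.3, 96.4], [548.9, -38.4], [586.5, -173.3]] [[489.6, 168.2], [477.8, -14.6], [564.2, -101.7]]
[[3.7, -0.9], [3.8, -7.4], [8.9, -10.3]] [[0.1, 2.4], [-5.0, 1.7], [0.9, 0.6]]
```

```bash
cat > d.py <<'E'
import sys
from h import *
s=read_state();Rm=R.from_euler("xyz",s["tool_rot"]).as_matrix()
print(s["clock"],s["eef_pos"].round(1),np.round(s["tool_rot"],3),"F",np.round(s["force"],1),s["width"])
for a in sys.argv[1:]:
    t=np.array([float(v) for v in a.split(",")]); print(a,(Rm.T@(t-s["eef_pos"])/1000).round(4).tolist())
E
python3 d.py 464,-50,230 464,-50,148
```

```text
0.25 [276.  588.2 230.9] [-3.141 -0.     2.703] F [ 0.4 -0.2 -0.3] 85.17173543977218
464,-50,230 [-0.4413, -0.4979, 0.0013]
464,-50,148 [-0.4413, -0.4978, 0.0833]
```

>>> move_arm(series=[[[-0.042,-0.047,0],0],[[-0.083,-0.094,0],0],[[-0.125,-0.141,0],0],[[-0.166,-0.188,0],0],[[-0.2,-0.226,0],0]], claw=0)

```text
clock: 0.88
eef_pos: [361.6, 296.1, 231.2]
tool_rot: [-3.141, 0.0, 2.702]
force: [0.7, 0.1, -0.2]
width: -0.1
```

```bash
python3 d.py 464,-50,230
```

```text
0.875 [361.6 296.1 231.2] [-3.141  0.     2.702] F [ 0.7  0.1 -0.2] -0.07719533624645747
464,-50,230 [-0.2401, -0.2695, 0.0016]
```

>>> move_arm(series=[[[-0.04,-0.045,0],0],[[-0.08,-0.09,0],0],[[-0.12,-0.135,0],0],[[-0.16,-0.18,0],0],[[-0.2,-0.225,0],0]])

```text
clock: 1.5
eef_pos: [447.2, 5.5, 231.8]
tool_rot: [-3.141, 0.001, 2.702]
force: [1.0, -0.0, -0.2]
width: 0.2
```

```bash
python3 d.py 464,-50,230 464,-50,148
```

```text
1.5 [447.2   5.5 231.8] [-3.141e+00  1.000e-03  2.702e+00] F [ 1.  -0.  -0.2] 0.22150862094168305
464,-50,230 [-0.0388, -0.0431, 0.0019]
464,-50,148 [-0.0387, -0.0431, 0.0839]
```

>>> move_arm(series=[[[-0.03,-0.034,0],0],[[-0.039,-0.043,0.01],0],[[-0.039,-0.043,0.04],0],[[-0.039,-0.043,0.07],0],[[-0.039,-0.043,0.083],0]])

```text
clock: 2.12
eef_pos: [463.1, -49.0, 147.4]
tool_rot: [-3.141, -0.002, 2.703]
force: [0.8, 0.1, 0.6]
width: -0.3
```

```bash
python3 d.py 476,-30,148
python3 - <<'E'
from h import *
a=get_image("top")[150:290,190:400]; b=get_image("wrist")
cv2.imwrite("pics/c2.png",np.hstack([cv2.resize(a,(420,280)),cv2.resize(b,(373,280))]))
E
```

```text
2.125 [463.1 -49.  147.4] [-3.141e+00 -2.000e-03  2.703e+00] F [0.8 0.1 0.6] -0.2798140133493501
476,-30,148 [-0.0036, 0.0226, -0.0007]
```

View pics/c2.png

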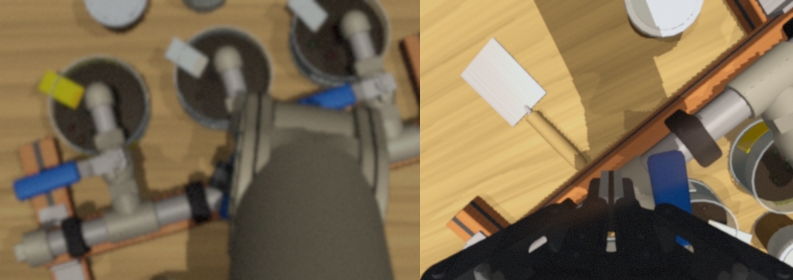

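The wrist view shows the fingertips beside the middle sleeve, on its opening side, with a small gap. I'll compute the arc waypoints.

```bash
cat > arc.py <<'E'
import sys
from h import *
# arc.py sx sy r off sign angles...
sx,sy,r,off,sg=map(float,sys.argv[1:6]); s=read_state();Rm=R.from_euler("xyz",s["tool_rot"]).as_matrix()
for a in sys.argv[6:]:
    t=np.radians(float(a)); p=np.array([sx+r*np.cos(t)-sg*off*np.sin(t),sy+r*np.sin(t)+sg*off*np.cos(t),148])
    print(a,p.round(1),(Rm.T@(p-s["eef_pos"])/1000).round(4).tolist())
E
python3 arc.py 548.5 -36 70 22 1 165 155 145 135 125 115 105.5
```

```text
165 [475.2 -39.1 148. ] [-0.0064, 0.0142, -0.0002]
155 [475.8 -26.4 148. ] [-0.0015, 0.026, -0.0002]
145 [478.5 -13.9 148. ] [0.0013, 0.0385, -0.0002]
135 [483.4  -2.1 148. ] [0.0019, 0.0513, -0.0002]
125 [490.3   8.7 148. ] [0.0002, 0.064, -0.0003]
115 [499.   18.1 148. ] [-0.0036, 0.0762, -0.0003]
105.5 [508.6  25.6 148. ] [-0.0091, 0.087, -0.0003]
```

>>> move_arm(series=[[[-0.006,0.014,0],0],[[-0.003,0.02,0],0],[[-0.001,0.026,0],0],[[0.0,0.032,0],0],[[0.001,0.038,0],0]])

```text
clock: 2.85
eef_pos: [480.1, -16.1, 148.7]
tool_rot: [-3.14, 0.003, 2.701]
force: [-0.2, -7.8, -0.8]
width: -0.1
```

```bash
python3 arc.py 548.5 -36 70 22 1 145 135 125 115 105.5; python3 -c "
from h import *
cv2.imwrite('pics/c3.png',get_image('wrist'))"
```

```text
145 [478.5 -13.9 148. ] [0.0024, 0.0013, 0.0007]
135 [483.4  -2.1 148. ] [0.003, 0.0141, 0.0007]
125 [490.3   8.7 148. ] [0.0014, 0.0268, 0.0007]
115 [499.   18.1 148. ] [-0.0025, 0.039, 0.0006]
105.5 [508.6  25.6 148. ] [-0.008, 0.0498, 0.0006]
```

View pics/c3.png

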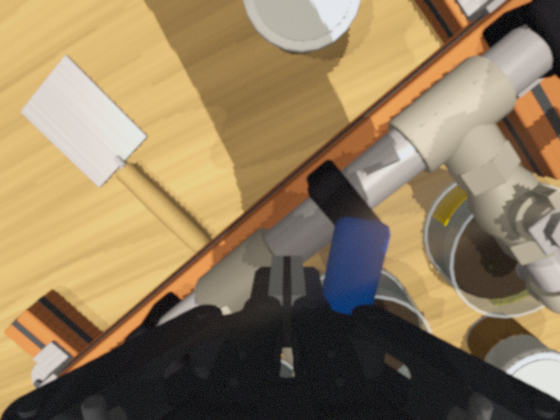

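The finger is in contact with the sleeve at about 8 N and the lever is turning.

>>> move_arm(series=[[[0.003,0.01,0.001],0],[[0.003,0.018,0.001],0],[[0.002,0.026,0.001],0],[[0.0,0.033,0.001],0],[[-0.0025,0.039,0.001],0]])

```text
clock: 3.52
eef_pos: [498.3, 18.1, 148.1]
tool_rot: [-3.138, 0.002, 2.702]
force: [-3.8, -6.5, -0.2]
width: -0.1
```

```bash
python3 arc.py 548.5 -36 70 22 1 115 110 105.5 102
```

```text
115 [499.   18.1 148. ] [-0.0005, 0.0003, 0.0001]
110 [503.9  22.3 148. ] [-0.0032, 0.0061, 0.0001]
105.5 [508.6  25.6 148. ] [-0.0061, 0.0112, 0.0001]
102 [512.4  27.9 148. ] [-0.0086, 0.0149, 0.0001]
```

>>> move_arm(series=[[[-0.0015,0.003,0],0],[[-0.003,0.006,0],0],[[-0.0045,0.0085,0],0],[[-0.006,0.011,0],0],[[-0.006,0.011,0],0]])

```text
clock: 4.15
eef_pos: [506.4, 24.4, 148.3]
tool_rot: [-3.135, -0.001, 2.701]
force: [-4.3, -6.3, 1.0]
width: -0.1
```

```bash
python3 d.py
python3 - <<'E'
from meas import *
for m,d,e in sleeves("scene"): print(m.round(1),"dir",np.degrees(np.arctan2(d[1],d[0])).round(1),"size",e.round(1))
E
```

```text
4.15 [506.4  24.4 148.3] [-3.135e+00 -1.000e-03  2.701e+00] F [-4.3 -6.3  1. ] -0.1252131683255532
[565.9 -95.1] dir 107.1 size [64.1 24. ]
[532.9  42.2] dir 103.0 size [66.3 28.1]
[493.1 172.7] dir 105.4 size [63.  28.3]
```

>>> move_arm(series=[[[-0.002,0.0015,0],0],[[-0.004,0.003,0],0],[[-0.005,0.004,0],0],[[-0.006,0.005,0],0],[[-0.006,0.005,0],0]])

```text
clock: 4.82
eef_pos: [506.8, 24.4, 148.0]
tool_rot: [-3.126, -0.012, 2.7]
force: [-14.6, -7.0, 8.8]
width: -0.5
```

```bash
python3 d.py
python3 - <<'E'
from meas import *
for m,d,e in sleeves("scene"): print(m.round(1),"dir",np.degrees(np.arctan2(d[1],d[0])).round(1),"size",e.round(1))
E
```

```text
4.825 [506.8  24.4 148. ] [-3.126 -0.012  2.7  ] F [-14.6  -7.    8.8] -0.4822316151887712
[566.  -95.3] dir 107.3 size [64.1 24.6]
[532.9  42.2] dir 103.1 size [65.1 27.2]
[493.  172.8] dir 105.5 size [63.2 28.2]
```

>>> move_arm(series=[[[0.012,-0.009,0],0],[[0.02,-0.016,0],0],[[0.02,-0.016,-0.03],0],[[0.02,-0.016,-0.06],0],[[0.02,-0.016,-0.06],0]])

```text
clock: 5.5
eef_pos: [485.4, 19.9, 210.9]
tool_rot: [-3.13, -0.006, 2.701]
force: [-0.1, 0.9, -0.5]
width: 0.4
```

```bash
python3 d.py 525.5,176,205 525.5,176,148
```

```text
5.5 [485.4  19.9 210.9] [-3.13  -0.006  2.701] F [-0.1  0.9 -0.5] 0.3660822255614343
525.5,176,205 [0.0303, 0.1583, 0.0043]
525.5,176,148 [0.03, 0.159, 0.0613]
```

>>> move_arm(series=[[[0.01,0.05,0],0],[[0.02,0.1,0],0],[[0.028,0.145,0],0],[[0.03,0.159,0],0],[[0.03,0.159,0],0]])

```text
clock: 6.12
eef_pos: [525.8, 177.2, 208.6]
tool_rot: [-3.13, -0.007, 2.703]
force: [0.3, -1.1, -0.1]
width: -0.2
```

```bash
python3 d.py 525.5,176,148
python3 - <<'E'
from meas import *
for m,d,e in sleeves("top"): print(m.round(1),"dir",np.degrees(np.arctan2(d[1],d[0])).round(1),"size",e.round(1))
a=get_image("top")[150:290,190:400]; b=get_image("wrist")
cv2.imwrite("pics/c4.png",np.hstack([cv2.resize(a,(420,280)),cv2.resize(b,(373,280))]))
E
```

```text
6.125 [525.8 177.2 208.6] [-3.13  -0.007  2.703] F [ 0.3 -1.1 -0.1] -0.16876221887771284
525.5,176,148 [-0.0007, -0.0005, 0.0606]
[ 563.2 -102.1] dir -71.5 size [62.9 18.7]
[530.3  32.8] dir -74.5 size [61.6 19.1]
[489.3 165.9] dir -71.0 size [61.  18.5]
```

View pics/c4.png

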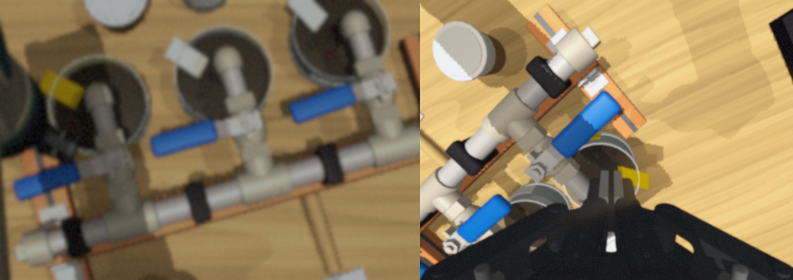

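The middle lever is now shut at 105.5°, in line with the rail, and the other two haven't moved. Next I'll descend in front of the yellow valve's lever.

>>> move_arm(series=[[[0,0,0.02],0],[[0,0,0.045],0],[[0,0,0.06],0],[[0,0,0.06],0]])

```text
clock: 6.78
eef_pos: [524.5, 172.7, 148.4]
tool_rot: [-3.127, -0.008, 2.697]
force: [0.1, -0.7, -0.1]
width: 0.2
```

```bash
python3 arc.py 510.5 98 70 22 -1 105.5 112 120 130 140 150
```

```text
105.5 [513.  171.3 148. ] [0.0098, -0.0062, 0.0005]
112 [504.7 171.1 148. ] [0.0172, -0.0099, 0.0007]
120 [494.6 169.6 148. ] [0.0257, -0.0157, 0.0008]
130 [482.4 165.8 148. ] [0.0351, -0.0244, 0.001]
140 [471.  159.8 148. ] [0.0428, -0.0346, 0.0012]
150 [460.9 152.1 148. ] [0.0486, -0.046, 0.0014]
```

>>> move_arm(series=[[[0.01,-0.006,0],0],[[0.017,-0.01,0],0],[[0.024,-0.0145,0],0],[[0.03,-0.0195,0],0],[[0.035,-0.0245,0],0]])

```text
clock: 7.4
eef_pos: [486.3, 166.5, 151.0]
tool_rot: [-3.134, 0.0, 2.697]
force: [7.4, 0.5, 0.1]
width: 0.1
```

```bash
python3 arc.py 510.5 98 70 22 -1 130 140 150 160 170 180 190 195.5
```

```text
130 [482.4 165.8 148. ] [0.0032, -0.0023, 0.003]
140 [471.  159.8 148. ] [0.0109, -0.0125, 0.0031]
150 [460.9 152.1 148. ] [0.0167, -0.0239, 0.0032]
160 [452.2 142.6 148. ] [0.0205, -0.0362, 0.0033]
170 [445.4 131.8 148. ] [0.022, -0.0489, 0.0034]
180 [440.5 120.  148. ] [0.0214, -0.0616, 0.0035]
190 [437.7 107.5 148. ] [0.0185, -0.0741, 0.0036]
195.5 [437.2 100.5 148. ] [0.016, -0.0807, 0.0036]
```

>>> move_arm(series=[[[0.007,-0.007,0.003],0],[[0.012,-0.014,0.003],0],[[0.0155,-0.021,0.003],0],[[0.018,-0.028,0.003],0],[[0.0205,-0.036,0.003],0]])

```text
clock: 8.02
eef_pos: [456.3, 145.3, 150.3]
tool_rot: [3.141, 0.008, 2.699]
force: [5.9, 5.2, -1.2]
width: -0.1
```

```bash
python3 arc.py 510.5 98 70 22 -1 160 165 170 175 180 190 195.5;python3 -c "
from h import *
cv2.imwrite('pics/c5.png',get_image('wrist'))"
```

```text
160 [452.2 142.6 148. ] [0.0026, -0.0042, 0.0023]
165 [448.6 137.4 148. ] [0.0036, -0.0105, 0.0023]
170 [445.4 131.8 148. ] [0.0041, -0.0169, 0.0023]
175 [442.7 126.  148. ] [0.0041, -0.0233, 0.0023]
180 [440.5 120.  148. ] [0.0035, -0.0297, 0.0023]
190 [437.7 107.5 148. ] [0.0006, -0.0422, 0.0023]
195.5 [437.2 100.5 148. ] [-0.0019, -0.0487, 0.0023]
```

View pics/c5.png

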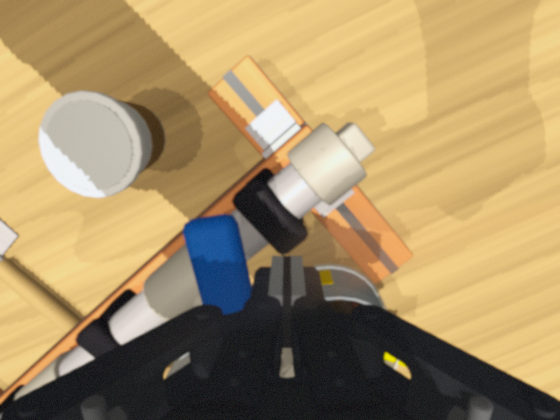

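>>> move_arm(series=[[[0.0035,-0.0105,0.002],0],[[0.004,-0.017,0.002],0],[[0.004,-0.0235,0.002],0],[[0.0035,-0.03,0.002],0],[[0.002,-0.036,0.002],0]])

```text
clock: 8.7
eef_pos: [439.7, 115.2, 149.7]
tool_rot: [3.136, 0.01, 2.7]
force: [2.7, 4.7, -0.0]
width: 0.1
```

```bash
python3 arc.py 510.5 98 70 22 -1  180 185 190 195.5
```

```text
180 [440.5 120.  148. ] [0.0013, 0.0047, 0.0017]
185 [438.8 113.8 148. ] [0.0002, -0.0016, 0.0017]
190 [437.7 107.5 148. ] [-0.0015, -0.0078, 0.0017]
195.5 [437.2 100.5 148. ] [-0.004, -0.0144, 0.0017]
```

>>> move_arm(series=[[[-0.0005,-0.004,0.001],0],[[-0.0015,-0.008,0.001],0],[[-0.003,-0.0115,0.001],0],[[-0.004,-0.0145,0.001],0],[[-0.004,-0.0145,0.001],0]])

```text
clock: 9.32
eef_pos: [439.2, 109.8, 150.2]
tool_rot: [3.123, 0.012, 2.707]
force: [1.9, 22.4, -3.6]
width: 0.1
```

```bash
python3 d.py
python3 - <<'E'
from meas import *
for m,d,e in sleeves("scene"): print(m.round(1),"dir",np.degrees(np.arctan2(d[1],d[0])).round(1),"size",e.round(1))
E
```

```text
9.325 [439.2 109.8 150.2] [3.123 0.012 2.707] F [ 1.9 22.4 -3.6] 0.051131978067972976
[566.1 -95.4] dir 106.9 size [64.1 24.1]
[533.   41.6] dir 102.8 size [67.1 24.2]
```

The force climbed to 22 N with no further motion, so the lever is at its stop. I'll back off, rise and check.

>>> move_arm(series=[[[0.008,0.01,0],0],[[0.02,0.023,0],0],[[0.02,0.023,-0.04],0],[[0.02,0.023,-0.09],0],[[0.02,0.07,-0.1],0]])

```text
clock: 10.0
eef_pos: [449.0, 178.1, 255.0]
tool_rot: [3.121, 0.015, 2.702]
force: [0.9, 0.7, -1.1]
width: 0.1
```

>>> move_arm(series=[[[0.0,0.05,0],0],[[0.0,0.1,0],0],[[0.0,0.15,0],0],[[0.0,0.15,0],0]])

```text
clock: 10.5
eef_pos: [512.3, 318.0, 258.0]
tool_rot: [3.119, 0.015, 2.707]
force: [-0.4, -0.3, -0.5]
width: 0.2
```

```bash
python3 d.py
python3 - <<'E'
from meas import *
for n in("top","scene"):
  for m,d,e in sleeves(n): print(n,m.round(1),"dir",np.degrees(np.arctan2(d[1],d[0])).round(1),"size",e.round(1))
cv2.imwrite("pics/c6.png",cv2.resize(get_image("top")[80:340,170:480],(775,650))[:600])
E
```

```text
10.5 [512.3 318.  258. ] [3.119 0.015 2.707] F [-0.4 -0.3 -0.5] 0.19694680996359104
top [ 563.1 -102.4] dir -71.3 size [62.9 19.1]
top [530.3  32.5] dir 106.0 size [61.6 19.1]
top [446.3  85.5] dir -164.8 size [61.5 19.6]
scene [566.1 -95.4] dir 107.5 size [64.6 24.5]
scene [450.1  91.1] dir 16.8 size [66.5 19.6]
scene [533.   41.3] dir 102.8 size [67.1 24.3]
```

View pics/c6.png

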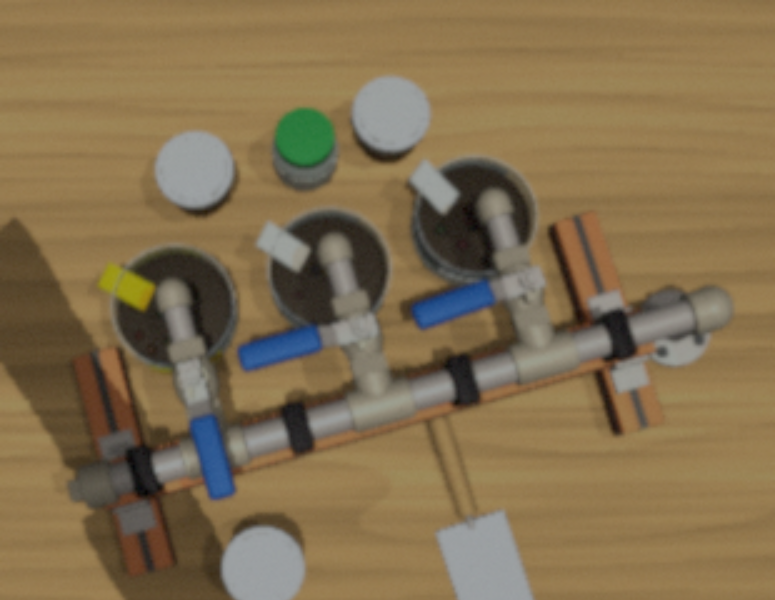

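The picture shows the left lever in line with its branch pipe (195°), and the middle and right levers along the rail. The dishes, pots, jar and spatula look to be where they were.

```bash
python3 -c "
from cell import *
print(finish_job())"
```

```text
the job is handed in; nothing more can be done
None
```

The watering is changed over to the yellow-labelled dish, and I handed the job in at about 10.6 s. No verdict was reported.

- **Moves:** With the fingers closed, I pushed the middle valve's lever (about 60° open) shut, up to its stop. The force rose to about 16 N with no further motion. I then pushed the lever over the yellow dish open to its stop (about 22 N), backed the hand off and raised it clear.
- **Last checks (top camera, rail at about 105.5°):** The middle lever is at 106°, so shut. The yellow-dish lever is at 195.2°, and fully open is 195.5°. The contact force is about zero. By eye, the dishes, pots, jar and spatula had not moved.
- **Disagreements:**
  - The third lever reads about 3° off the rail from the top camera, both before and after the job. It did not move, so it was either slightly off or that is measurement bias.
  - The scene camera reads the middle lever at 102.8° against the top camera's 106°. My stem position estimates also disagreed by up to 10 mm. That did not affect the result, because I relied on the stops.

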